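Stow the loaded service tray in the bench rack over its retaining lip

ROBOT

A 6-joint arm with a two-finger parallel gripper is mounted at the origin on a cart in front of the work surface, level with it; the furniture and walls round the work are solid. World frame = base frame: x ahead of the robot, y to its left, z up, the work surface at z = 0. Lengths are in m, angles in degrees, forces in N, time in s.
With the tool pointing down it reaches from about 0.35 to 0.875 m from the base axis. Payload 4.2 kg.
Tool frame: the origin (TCP) lies on the centre line of the jaws, within the pads' length; the fingertips stand tip_reach ahead of it and the grasp point (between the pads) is the TCP (tip_reach is the distance from the TCP to the fingertips, in m); z points along the fingers, y is the line along which they close (so a half turn about z gives the same grasp; the last joint's range is limited). The gripper opens to 87 mm and grips with 3 to 60 N. Pads are 19 mm wide; open, the fingers measure 117 mm over their backs; the gripper's body (75 mm by 190 mm) begins 51 mm behind the grasp point.
Start: joints at [-49.125, 22.042, 0.453, 0, -68.411, -14.817], TCP at [0.275, -0.561, 0.242] pointing down, gripper open.
Joint ranges: [-179.83, 179.83], [-69.29, 118.12], [-61.27, 80.66], [-181.25, 117.63], [-171.15, -9.14], [-177.46, 177.46]. Speed limits (degrees/s): [159.86, 159.86, 180, 180, 180, 180].

INTERFACE

Orientations are given as a 3x3 rotation matrix whose columns are the frame's x, y, z axes.
In Python, from station import sense, capture, finish_job, tip_reach gives the robot as it stands.
- The arm moves only by the tool arm_command, never from a script. Its argument "deltas" is a list of rows, each a list of 7 numbers: the turn, a rotation vector about the tool's x, y, z in rad, then the shift along the tool's x, y, z in cm, then the closure, from -1 (fully open) to 1 (shut), so that 0 is half open. In form: [[rx, ry, rz, dx, dy, dz, hand], ...]. A call has 1 to 8 rows; each row is the pose to reach, as a shift and turn from the pose commanded when the call began, along the tool's axes at that moment; what a row does not reach only later rows make up. A row lasts 1/12 s, in which the tool goes at most 41.7 mm and 7.16 degrees, less where a joint would pass 70% of its speed; a pose out of reach is approached as far as the arm can. A call with a gripper value outside its range is refused whole. The fingers move at their own pace and stop on an object; the grip force is fixed at half the most. Time passes only in rows, so rows that repeat a pose let the fingers close. It gives the time, the measured TCP pose, the force, the opening and the grip force at its end, in the units of the state.
- sense(): the state, without advancing time (a new reading comes with each control period).
- capture(name): name is "scene" or "top" or "wrist"; returns a dict with "pixels" (480x640x3 uint8, blue, green, red), "fovy" (degrees; the focal length in pixels is half the picture's height over the tangent of half this angle, whatever the lens; pixels are square), "cx", "cy" (the principal point, pixels), "rvec" (rotation vector, rad) and "tvec" (3), from world to camera coordinates, as OpenCV has them. Camera axes: x right, y down, z forward; pixel columns grow to the right and rows downward; lengths in m; the calibration is good to about 2 mm. A picture is of the moment at which its call begins. There is no depth.
- finish_job(): hands the job in; it is judged then, once.
The state is a dict: "time_s": time; "joints": joint angles; "joint_velocities": joint speeds; "effort": joint torques, N m; "tcp_pos": TCP position; "ee_rot": TCP orientation; "wrist_force": force on the tool from outside, world axes, zero at the start; "moment": the same for the moment, N m; "gripper_width": opening from 0.0 (shut) to 1.0 (fully open); "gripper_force": force on a finger pad.
Only numpy, scipy, OpenCV 4.12 (cv2) and the standard library are available. Lean on these libraries where they do the work, as an engineer would, in place of code of your own. Each camera call takes 0.05 s, during which the arm holds its last target. There are 200 camera calls.

TASK

Put the loaded service tray away in the low bay of the bench rack: lift its far end over the rack's lip, let it rest there with your hand off, then take the tray by its near handle, slide it in against the sprung buffer and lower its near end behind the lip, so that it lies flat on the deck, held between lip and buffer. Keep the tray close to level all the way, with the grease tub standing and the pedal lying in it, and do not disturb the things standing around.

Things in the scene. Friction and masses are not known exactly. Their poses are not given: they have to be found in the camera images.
- rack: Grey sheet-steel bench rack, 235 x 190 x 116 mm, fixed to the bench. Origin: on the bench under the middle of its tray bay; x points into the bay (away from the robot, the way the tray slides in), y left, z up. Its flat deck, top at z = 12 mm, runs from the lip at the front to the back wall at x = 116 mm. A seated tray has its centre at x = 0 to +6 mm and y within 6 mm of 0.
- rack_lip (a point): Top middle of the rounded lip across the front of the bay: x = -99, y = 0, z = 24 mm in the rack's frame. The lip is 8 mm thick (x = -103 to -95) and stands 12 mm above the deck, 24 mm above the bench.
- rack_cheek (a point): Top front end of the left side cheek's inner face: x = -101, y = +81, z = 48 mm in the rack's frame (the right one mirrors it at y = -81). Cheeks are 48 mm high for x < 2 mm and full height behind; in front of x = -101 they flare outwards to x = -116, y = +-88 mm.
- rack_shelf (a point): Middle of the front lower edge of the rack's stock shelf, which covers only the back half of the bay (x > 2 mm): x = 2, y = 0, z = 108 mm in the rack's frame. Its top is at 112 mm, its front edge at 116 mm; two small cartons fixed on it reach z = 165 mm at x > 20 mm. The front half of the bay is open above.
- rack_seat (a point): Point on the deck's top, x = 0, y = 0, z = 12 mm in the rack's frame: the tray's origin belongs here or up to 6 mm deeper. A sprung rubber buffer in the bay's back has its face at x = +90 mm (z = 21 to 43) and yields 11 mm to a hard stop (1 to 3.5 N); the 190 mm long tray must push it in by 5 to 11 mm before its near end can drop behind the lip.
- tray: Open aluminium tray, 190 (x) x 150 (y) mm, walls 3 mm thick, rim at 33 mm, flat floor 3 mm thick; about 0.6 kg with its load. Origin: centre of the underside; x points along its length to the far end (nearest the rack), z up. It starts flat on the bench before the rack, up to about 0.36 rad and 65 mm out of line with it. Both ends are alike.
- tray_far_bar (a point): Middle of the black round handle bar (12 mm thick, about 80 mm free between its posts, along the tray's y) over the far end: x = +85, z = 62 mm in the tray's frame; nothing near it but the rim 29 mm below. The round bar turns only stiffly between gripped pads, so the tray pitches with the hand.
- tray_near_bar (a point): Middle of the same kind of bar over the near end: x = -85, z = 62 mm in the tray's frame.
- tray_far_end (a point): Middle of the lower edge of the far end: x = +95, z = 0 mm in the tray's frame.
- tray_near_end (a point): Middle of the lower edge of the near end: x = -95, z = 0 mm in the tray's frame.
- grease_tub: Round cream tub with a red lid, 64 mm across, 51 mm high, standing in the tray (left or right half). Origin: centre of its underside, z up.
- pedal: Black resin pedal, 63 x 107 x 24 mm, lying in the other half of the tray, its length along the tray. Origin: centre of its underside.
- aerosol_can: Aerosol can, 58 mm across, 182 mm high, standing left of the rack: leave it alone. Origin: centre of its underside.
- oil_bottle: Small oil bottle, 37 mm across, 126 mm high, standing right of the rack: leave it alone. Origin: centre of its underside.
- chain_tool: Chain tool, 50 x 95 x 29 mm, lying right of the tray: leave it alone. Origin: centre of its underside.
- brake_caliper: Brake caliper, 51 x 91 x 33 mm, lying left of the tray and rack: leave it alone. Origin: centre of its underside.

How it is judged (in metres and radians):
On the way:
1. the tray's far end rests over the lip, its near end on the bench, with the hand off the tray (x of tray_far_end in the frame of rack above -0.095 m and height (world z) of tray_far_end above 0.018 m and height (world z) of tray_near_end below 0.008 m and contact force between the fingers and tray below 0.1 N and linear speed of tray below 0.02 m/s), for 0.2 s.
At the end, for the whole second after the job is handed in: The tray lies flat and at rest on the deck (both ends within 4 mm of it) behind the lip, against the buffer; its centre is -3 to +10 mm along the bay and within 10 mm across from the seat point; tub standing and pedal flat on its floor; nothing held (x of tray in the frame of rack between -0.003 and 0.01 m and y of tray in the frame of rack between -0.01 and 0.01 m and height (world z) of each of tray_near_end, tray_far_end below 0.016 m and angle between tray's own z axis and vertical below 0.03 rad and linear speed of tray below 0.01 m/s and angle between each of grease_tub, pedal's own z axis and vertical below 0.15 rad and z of each of grease_tub, pedal in the frame of tray below 0.008 m and horizontal distance between grease_tub and tray below 0.09 m and horizontal distance between pedal and tray below 0.08 m); the robot touches nothing.
It fails at once if the tray is tipped more than 20 degrees (angle between tray's own z axis and vertical above 0.35 rad).
It fails at once if the grease tub topples (angle between grease_tub's own z axis and vertical above 0.6 rad).
It fails at once if a thing standing around is moved more than 30 mm (distance of any of aerosol_can, oil_bottle, chain_tool, brake_caliper from where it was at the start of the episode above 0.03 m).
It also fails if it takes over 51 s, if anything falls off the work surface, if the arm or the gripper's body presses on something with over 40 N, if the wrist force passes 120 N, or if a joint passes its speed limit or range.

## Working session

There is one attempt and no reset: what is moved stays moved. The work goes in short steps, Python scripts to look and compute and a tool call to move; the robot and the scene stay as the last step left them, time stands still between calls to the robot, and variables do not carry over. Pictures are saved under pics/ and viewed, at most 10 in all, crops included, and the job is handed in when it is done.

Besides the shell and the picture viewer there is one more tool, called after "Call:" as name([rows], argument=value, ...), one row to a line, values as JSON. arm_command: Moves the arm, as the interface text tells. Its arguments: {"type":"object","properties":{"deltas":{"type":"array"}},"required":["deltas"]}

```bash
mkdir -p pics; ls; cat > h.py <<'E'
import numpy as np, cv2
from station import sense, capture, finish_job, tip_reach
def ray(c,u,v):
    f=240/np.tan(np.radians(c['fovy'])/2); R=cv2.Rodrigues(np.array(c['rvec'],float))[0]; t=np.array(c['tvec'],float).ravel()
    d=R.T@np.array([(u-c['cx'])/f,(v-c['cy'])/f,1]); return -R.T@t,d
def onz(c,u,v,z):
    o,d=ray(c,u,v); return o+d*(z-o[2])/d[2]
def proj(c,p):
    f=240/np.tan(np.radians(c['fovy'])/2); R=cv2.Rodrigues(np.array(c['rvec'],float))[0]; q=R@np.array(p,float)+np.array(c['tvec'],float).ravel()
    return np.array([c['cx']+f*q[0]/q[2],c['cy']+f*q[1]/q[2]])
E
python3 - <<'E'
from h import *
import pickle
C={}
for n in ('top','scene'):
    c=capture(n);C[n]=c;cv2.imwrite(f'pics/{n}0.png',c['pixels']);print(n,c['fovy'],ray(c,320,240))
pickle.dump(C,open('c0.pkl','wb'));s=sense();print(tip_reach,s['tcp_pos'],s['ee_rot'],s['time_s'])
E
```

```text
pics
top 42.00247204344114 (array([ 0.32174855, -0.3725023 ,  1.15552513]), array([ 0.16410266, -0.0179398 , -0.98683932]))
scene 49.03551191850669 (array([-0.07385222, -0.98725383,  0.81275902]), array([ 0.49963516,  0.54848277, -0.67085532]))
0.019 [ 0.27436568 -0.56101886  0.24057011] [[-8.98411088e-01 -4.39154476e-01 -9.29473734e-04]
 [-4.39155449e-01  8.98409520e-01  1.68089280e-03]
 [ 9.68764560e-05  1.91831618e-03 -9.99998155e-01]] 0.1
```

View pics/top0.png

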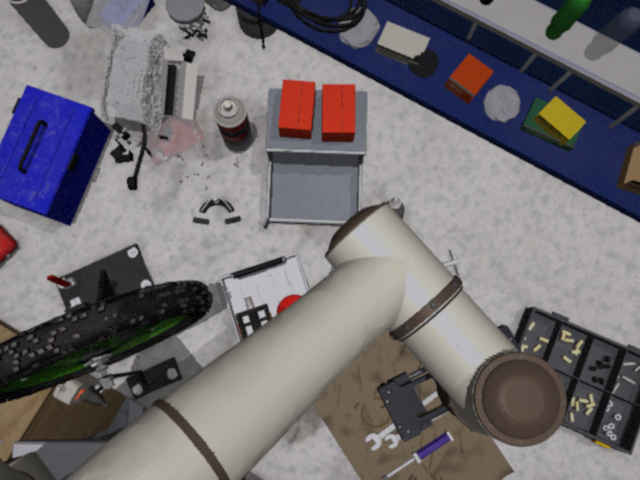

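View pics/scene0.png

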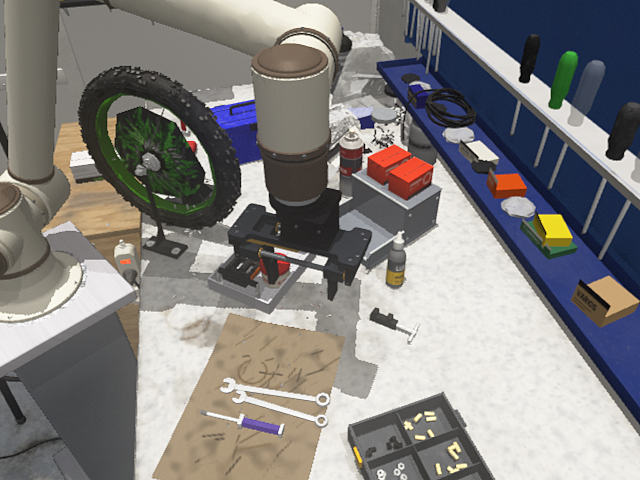

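The top view shows the far bar at about (233,276)–(286,262), the tray's far edge at (222,279)–(300,256), the rack's shelf front edge at y≈152, and the bay front at about (267,222)–(360,219). The arm hides the near half of the tray. The scene view shows the tray under the gripper and the wheel to its left.

```bash
python3 - <<'E'
from h import *
import pickle
C=pickle.load(open('c0.pkl','rb'));c=C['top']
for n,u,v,z in [('barL',233,276,.062),('barR',286,262,.062),('rimL',222,279,.033),('rimR',300,256,.033),('shelfL',266,151,.116),('shelfR',367,153,.116),('backL',268,90,.112),('backR',368,92,.112),('frontL',267,223,.024),('frontR',360,219,.024),('can',232,108,.182),('wheelR',210,300,.3)]:
    print(n,onz(c,u,v,z).round(4))
im=c['pixels'];cv2.imwrite('pics/top0z.png',cv2.resize(im[70:350,190:430],None,fx=2.5,fy=2.5)[:600] if 0 else cv2.resize(im[80:320,200:420],None,fx=2.5,fy=2.5,interpolation=cv2.INTER_CUBIC))
E
```

```text
barL [ 0.4396 -0.239   0.062 ]
barR [ 0.4644 -0.3323  0.062 ]
rimL [ 0.4373 -0.2157  0.033 ]
rimR [ 0.4791 -0.3565  0.033 ]
shelfL [ 0.6504 -0.2989  0.116 ]
shelfR [ 0.6462 -0.4729  0.116 ]
backL [ 0.763  -0.3011  0.112 ]
backR [ 0.7584 -0.4768  0.112 ]
frontL [ 0.5419 -0.2955  0.024 ]
frontR [ 0.549  -0.4669  0.024 ]
can [ 0.7027 -0.2473  0.182 ]
wheelR [ 0.381  -0.2371  0.3   ]
```

View pics/top0z.png

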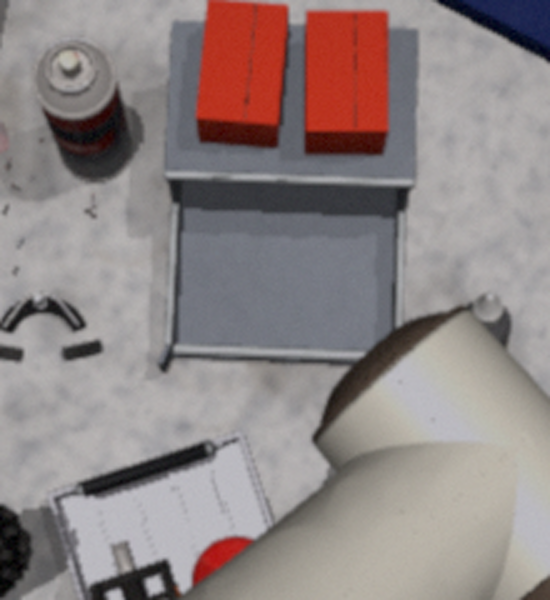

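```bash
python3 - <<'E'
from h import *
import pickle
C=pickle.load(open('c0.pkl','rb'));c=C['top'];s=C['scene']
def tri(a,b):
    o1,d1=ray(c,*a);o2,d2=ray(s,*b);A=np.c_[d1,-d2];x,r,_,_=np.linalg.lstsq(A,o2-o1,rcond=None);return ((o1+x[0]*d1+o2+x[1]*d2)/2).round(3),np.linalg.norm(o1+x[0]*d1-o2-x[1]*d2).round(3)
print('rack lip',onz(c,271,220,.024),onz(c,346,222.8,.024),'shelf',onz(c,267.2,151.2,.116),onz(c,365.6,153.6,.116))
a,b=onz(c,233.2,275.2,.062),onz(c,284.8,259.2,.062);print('bar',(a+b)/2,a-b,'rim',onz(c,222,276.8,.033),onz(c,296.8,254,.033))
print('wheel right',tri((210,298),(241,185)),tri((208,288),(238,160)),'hub',tri((105,290),(150,162)))
print('scene stand',onz(s,168,247,0),'wheel bottom',onz(s,205,228,0.03))
print('wheel pts in top at heights',[onz(c,208,298,z).round(3)for z in(.1,.2,.3)])
print('bottle',onz(s,395,285,0),'can',onz(s,350,195,0.0))
E
```

```text
rack lip [ 0.54747286 -0.30284103  0.024     ] [ 0.54192896 -0.44105568  0.024     ] shelf [ 0.65007593 -0.3009911   0.116     ] [ 0.64516146 -0.47046455  0.116     ]
bar [ 0.45518366 -0.28474155  0.062     ] [-0.02830459  0.09074943  0.        ] rim [ 0.44130716 -0.21561761  0.033     ] [ 0.4827399  -0.35072806  0.033     ]
wheel right (array([ 0.399, -0.22 ,  0.169]), np.float64(0.014)) (array([ 0.405, -0.223,  0.23 ]), np.float64(0.002)) hub (array([ 0.362, -0.026,  0.16 ]), np.float64(0.098))
scene stand [ 2.67897828e-01 -9.91426405e-02  1.11022302e-16] wheel bottom [ 0.34937444 -0.13484486  0.03      ]
wheel pts in top at heights [array([ 0.398, -0.202,  0.1  ]), array([ 0.391, -0.218,  0.2  ]), array([ 0.384, -0.234,  0.3  ])]
bottle [ 5.47911849e-01 -5.35470923e-01 -1.11022302e-16] can [ 0.70296257 -0.25155621  0.        ]
```

```bash
python3 - <<'E'
from h import *
import pickle
C=pickle.load(open('c0.pkl','rb'));c=C['top'];s=C['scene']
for z in (.4,.45,.5,.55,.6): print(z,proj(c,(.275,-.561,z)).round(),proj(s,(.275,-.561,z)).round())
# wheel plane: vertical, through right end, dir from top line
a=onz(c,208,298,.17);b=onz(c,20,365,.17);print(a,b);d=b-a;n=np.array([-d[1],d[0],0])
for u,v in [(120,70),(241,185),(205,228),(85,100),(150,162),(165,75)]:
    o,r=ray(s,u,v);print((u,v),(o+r*(n@(a-o))/(n@r)).round(3))
E
```

```text
0.4 [469. 384.] [297. 192.]
0.45 [481. 387.] [295. 160.]
0.5 [494. 390.] [293. 124.]
0.55 [509. 394.] [290.  84.]
0.6 [528. 399.] [288.  39.]
[ 0.39312181 -0.21329865  0.17      ] [0.28884786 0.07799692 0.17      ]
(120, 70) [0.314 0.008 0.372]
(241, 185) [ 0.4   -0.231  0.176]
(205, 228) [ 0.358 -0.117  0.013]
(85, 100) [0.269 0.133 0.278]
(150, 162) [ 0.318 -0.004  0.161]
(165, 75) [ 0.352 -0.099  0.384]
```

Call:
arm_command([
  [-0.0,0,-0.12,-3.5,2.1,1,-1],
  [0,0,-0.24,-7,4.2,2,-1],
  [0,0,-0.36,-10.5,6.3,3,-1],
  [0,0,-0.48,-14,8.4,4,-1],
  [0,0,-0.6,-17.5,10.5,5,-1],
  [0,0,-0.72,-21,12.6,6,-1],
  [0,0,-0.84,-24.5,14.7,7,-1],
  [0,0,-0.96,-28.2,16.8,8,-1],
])

```text
time_s: 0.77
tcp_pos: [0.4519, -0.2883, 0.1619]
ee_rot: [[-0.15, -0.989, -0.001], [-0.989, 0.15, 0.0], [-0.0, 0.001, -1.0]]
wrist_force: [1.4, -0.3, -0.9]
gripper_width: 1.0
gripper_force: 0.0
```

```bash
cat >> h.py <<'E'
from scipy.spatial.transform import Rotation as Ro
def toolR(yaw,pitch=0):  # tool down, y axis at yaw (deg) ; pitch nose-up tilt about tray y (deg)
    a=np.radians(yaw);y=np.array([np.cos(a),np.sin(a),0]);z=np.array([0,0,-1.]);R=np.c_[np.cross(y,z),y,z]
    l=np.array([-np.sin(a),np.cos(a),0]); return Ro.from_rotvec(-l*np.radians(pitch)).as_matrix()@R
def delta(p,R):
    s=sense();R0=np.array(s['ee_rot']).reshape(3,3)
    return np.r_[Ro.from_matrix(R0.T@R).as_rotvec().round(3),(R0.T@(np.array(p)-s['tcp_pos'])*100).round(2)]
E
python3 - <<'E'
from h import *
import pickle
s=sense();print(s['tcp_pos'],s['joints'],s['ee_rot'])
C={n:capture(n) for n in('top','wrist','scene')};pickle.dump(C,open('c1.pkl','wb'))
cv2.imwrite('pics/j1.png',np.hstack([cv2.resize(C[n]['pixels'],(400,300)) for n in('top','wrist')]))
print(delta((.455,-.285,.16),toolR(197)))
E
```

```text
[ 0.45186191 -0.28831903  0.16192548] [-1.52013962e+01  1.76924353e+01 -1.85491093e+01 -1.31265198e-02
 -5.37980193e+01  6.59931474e+00] [[-1.49705199e-01 -9.88730485e-01 -6.17870006e-04]
 [-9.88730643e-01  1.49704998e-01  3.59461610e-04]
 [-2.62912424e-04  6.64720280e-04 -9.99999745e-01]]
[ 0.002  0.001 -0.448 -0.32  -0.21   0.15 ]
```

View pics/j1.png

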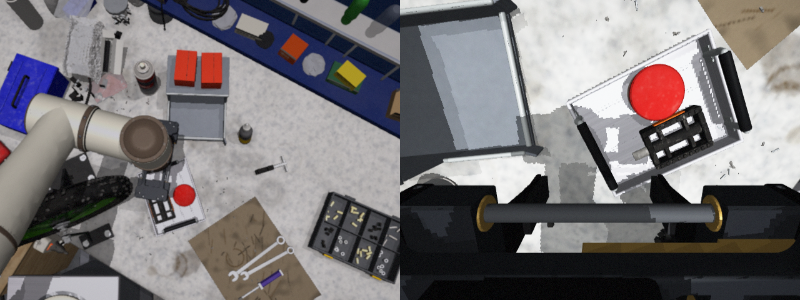

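The top view shows the hand over the far bar, at the lower left of the bay. In the wrist view (full-resolution coordinates), the far bar runs about (280,202)–(342,300) and the near bar about (515,88)–(552,208). The red tub lid is at (410,150), with the pedal beside it.

```bash
python3 - <<'E'
from h import *
import pickle
C=pickle.load(open('c1.pkl','rb'));c=C['wrist'];im=c['pixels']
def bars(im,v0,v1,u0):
    m=(im.max(2)<55).astype(np.uint8);m[v1:]=0;m[:v0]=0;m[:,:u0]=0
    out=[]
    for k in cv2.findContours(m,0,2)[0]:
        if cv2.contourArea(k)>400:
            r=cv2.minAreaRect(k);b=cv2.boxPoints(r);o=np.argsort([np.linalg.norm(b[i]-b[(i+1)%4]) for i in range(4)])
            i,j=o[0],o[1];e1=(b[i]+b[(i+1)%4])/2;e2=(b[j]+b[(j+1)%4])/2;out.append((e1,e2,r[1]))
    return out
for e1,e2,w in bars(im,40,305,230):
    p,q=onz(c,*e1,.062),onz(c,*e2,.062);d=(p-q)[:2];print(e1.round(),e2.round(),w,((p+q)/2).round(4),np.linalg.norm(d).round(3),(np.degrees(np.arctan2(d[1],d[0]))%180-90).round(1))
for n,u,v,z in [('lipL',212,242,.024),('lipR',162,25,.024)]: print(n,onz(c,u,v,z))
E
```

```text
[631. 299.] [485. 299.] (10.0, 146.0) [ 0.271  -0.2161  0.062 ] 0.116 81.8
[439. 292.] [400. 292.] (25.0, 39.0) [ 0.3799 -0.2385  0.062 ] 0.031 81.8
[289. 198.] [343. 302.] (117.75141143798828, 15.969902038574219) [ 0.4551 -0.2823  0.062 ] 0.093 18.0
[493. 197.] [395. 240.] (71.439697265625, 106.6597671508789) [ 0.3596 -0.2948  0.062 ] 0.076 -72.2
[518.  83.] [554. 209.] (130.9046173095703, 21.153522491455078) [ 0.2931 -0.3352  0.062 ] 0.094 17.9
lipL [ 0.54627093 -0.2918995   0.024     ]
lipR [ 0.54357395 -0.45790157  0.024     ]
```

Call:
arm_command([
  [0,0,-0.11,-0.1,-0.1,0,-1],
  [0,0,-0.22,-0.2,-0.2,0.0,-1],
  [0,0,-0.33,-0.3,-0.2,0.1,-1],
  [0,0,-0.44,-0.3,-0.2,0.2,-1],
  [0,0,-0.45,-0.3,-0.2,0.2,-1],
])

```text
time_s: 1.33
tcp_pos: [0.4533, -0.2885, 0.1605]
ee_rot: [[0.29, -0.957, -0.0], [-0.957, -0.29, 0.0], [-0.0, 0.0, -1.0]]
wrist_force: [0.2, 0.7, -0.4]
gripper_width: 0.996
gripper_force: 0.0
```

Call:
arm_command([
  [0,0,-0.02,-0.5,-0.3,0,0.0],
  [0,0,-0.02,-0.5,-0.3,1,0.0],
  [0,0,-0.02,-0.5,-0.3,2.5,0],
  [0,0,-0.02,-0.5,-0.3,4,0],
  [0,0,-0.02,-0.5,-0.3,5.5,0],
  [0,0,-0.02,-0.5,-0.3,7,0],
])

```text
time_s: 1.83
tcp_pos: [0.4551, -0.282, 0.0894]
ee_rot: [[0.307, -0.952, -0.0], [-0.952, -0.307, 0.0], [-0.0, 0.0, -1.0]]
wrist_force: [0.5, 0.6, 0.2]
gripper_width: 0.631
gripper_force: 0.0
```

```bash
python3 - <<'E'
from h import *
import pickle
s=sense();print(s['tcp_pos'])
C=pickle.load(open('c1.pkl','rb'));print('tub',onz(C['wrist'],410,152,.054))
c=capture('wrist');cv2.imwrite('pics/w2.png',c['pixels'])
print(delta((.455,-.2825,.062),toolR(198)))
print(proj(c,(.4551,-.2825,.062)))
E
```

```text
[ 0.45505811 -0.28196716  0.08938053]
tub [ 0.37865295 -0.34546667  0.054     ]
[ 0.005  0.004 -0.003  0.2   -0.16   2.43 ]
[317.55237572 289.44067097]
```

View pics/w2.png

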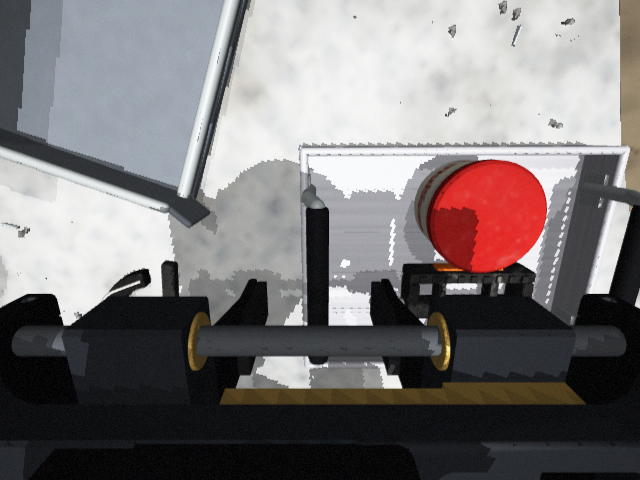

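The far bar (u≈318, v 205–362) lies between the fingers and the tub is clear, so I'll descend and close.

Call:
arm_command([
  [0,0,0,0,0,1.4,0],
  [0,0,0,0,0,2.7,0],
  [0,0,0,0,0,2.7,1],
  [0,0,0,0,0,2.7,1],
  [0,0,0,0,0,2.7,1],
  [0,0,0,0,0,2.7,1],
  [0,0,0,0,0,2.7,1],
  [0,0,0,0,0,2.7,1],
])

```text
time_s: 2.55
tcp_pos: [0.4558, -0.2821, 0.0643]
ee_rot: [[0.309, -0.951, 0.001], [-0.951, -0.309, -0.0], [0.001, -0.001, -1.0]]
wrist_force: [-2.2, -1.3, 3.0]
gripper_width: 0.133
gripper_force: 13.3
```

Call:
arm_command([
  [0.02,0,0,0,0.1,-0.4,1],
  [0.04,0,0,0,0.2,-0.8,1],
  [0.07,0,0,0,0.4,-1.3,1],
  [0.1,0,0,0,0.7,-1.8,1],
  [0.13,0,0,0,0.9,-2.3,1],
  [0.15,0,0,0,1.1,-2.7,1],
  [0.17,0,0,0,1.3,-3.0,1],
  [0.17,0,0,0,1.3,-3.0,1],
])

```text
time_s: 3.22
tcp_pos: [0.4424, -0.2862, 0.0945]
ee_rot: [[0.307, -0.938, 0.164], [-0.952, -0.303, 0.052], [0.0, -0.172, -0.985]]
wrist_force: [1.6, 0.4, -2.2]
gripper_width: 0.123
gripper_force: 30.0
```

```bash
python3 - <<'E'
from h import *
import pickle
C={n:capture(n) for n in('top','wrist','scene')}
cv2.imwrite('pics/j3.png',np.hstack([C['scene']['pixels'][130:430,150:550],cv2.resize(C['wrist']['pixels'],(400,300))]))
print(sense()['tcp_pos'],sense()['wrist_force'])
# rack frame estimate
O=np.array([.6463,-.3858]);
E
```

```text
[ 0.44292008 -0.28597374  0.09364298] [ 0.56463333 -0.7476536  -2.95079683]
```

View pics/j3.png

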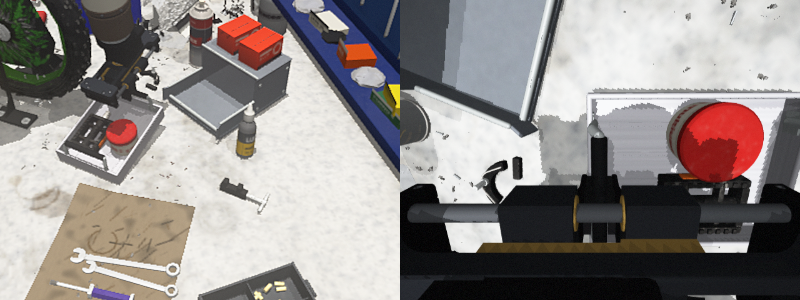

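The far end is lifted, with the near end on the bench and the tub standing. Next I'll swing the tray into line in front of the bay.

Call:
arm_command([
  [0,0.004,0.025,0.8,-0.15,0.03,1],
  [0,0.01,0.06,2.0,-0.4,0.07,1],
  [0,0.018,0.11,3.4,-0.7,0.12,1],
  [0,0.027,0.16,5.0,-1.0,0.18,1],
  [0,0.036,0.21,6.6,-1.3,0.23,1],
  [0,0.045,0.26,8.2,-1.6,0.29,1],
  [0,0.053,0.305,9.6,-1.9,0.34,1],
  [0,0.059,0.339,10.7,-2.1,0.38,1],
])

```text
time_s: 4.03
tcp_pos: [0.4958, -0.3816, 0.0916]
ee_rot: [[-0.034, -0.986, 0.165], [-0.999, 0.034, -0.004], [-0.001, -0.165, -0.986]]
wrist_force: [-1.0, 1.0, -3.8]
gripper_width: 0.127
gripper_force: 30.1
```

```bash
python3 - <<'E'
from h import *
import pickle
s=sense();print(s['tcp_pos'],np.array(s['ee_rot']).round(3).tolist(),s['wrist_force'],s['gripper_width'])
C={n:capture(n) for n in('top','wrist')};pickle.dump(C,open('c4.pkl','wb'))
cv2.imwrite('pics/j4.png',np.hstack([cv2.resize(C['top']['pixels'][120:330,220:430],(400,400),interpolation=cv2.INTER_CUBIC),cv2.resize(C['wrist']['pixels'],(400,400))]))
E
```

```text
[ 0.49576623 -0.38157898  0.09158812] [[-0.034, -0.986, 0.165], [-0.999, 0.034, -0.004], [-0.001, -0.165, -0.986]] [-0.98916722  0.99482144 -3.82632686] 0.12721485300755514
```

View pics/j4.png

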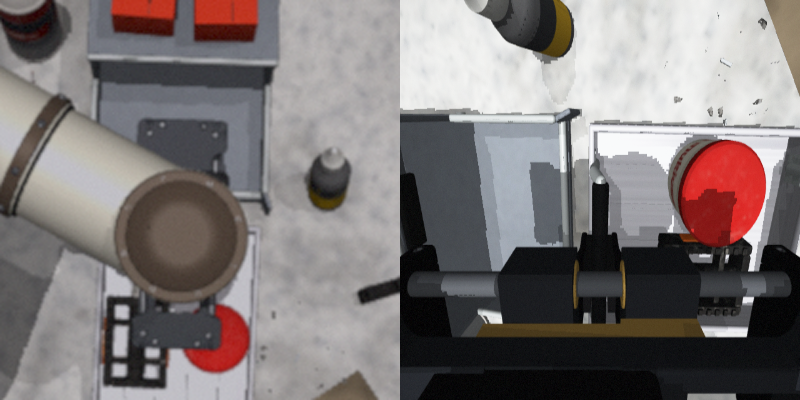

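```bash
python3 - <<'E'
from h import *
import pickle
C=pickle.load(open('c4.pkl','rb'));t=C['top'];w=C['wrist']
P=lambda n,c,u,v,z:print(n,onz(c,u,v,z).round(4))
W=lambda n,u,v,z:P('w '+n,w,(u-400)*1.6,v*1.2,z); T=lambda n,u,v,z:P('t '+n,t,220+u*.525,120+v*.525,z)
W('flareR tip',578,112,.048);W('cheekR a',450,117,.048);W('cheekR b',555,113,.048);W('tray farR',592,126,.064);W('tray R nearer',790,127,.05)
T('flareR',268,210,.048);T('shelfL',90,60,.116);T('shelfR',278,66,.116);T('cheekR top',269,180,.048);T('cheekR in back',266,100,.048);T('tray farR',259,228,.064);T('trayR',250,398,.045);T('trayL',97,398,.045);T('lipL',97,184,.024);T('lipR',263,196,.024)
# tray prediction: bar = tcp
s=sense();R=np.array(s['ee_rot']);x=-R[:,1];y=-R[:,0];z=-R[:,2];o=np.array(s['tcp_pos'])-.085*x-.062*z
for n,p in [('farR',(95,-75,33)),('nearR',(-95,-75,33)),('nearbot',(-95,0,0)),('R0',(0,-75,33)),('L0',(0,75,33))]:print(n,(o+R@np.diag([1,1,1])@np.zeros(3)+p[0]/1e3*x+p[1]/1e3*y+p[2]/1e3*z).round(4))
O=np.array([.6456,-.3857]);a=np.radians(-1.7);X=np.array([np.cos(a),np.sin(a)]);Y=np.array([-X[1],X[0]])
for n,p in [('flareR',(-116,-88)),('cheekR',(-101,-81)),('cheekR back',(0,-81)),('shelfL',(2,85)),('shelfR',(2,-85))]:print(n,(O+p[0]/1e3*X+p[1]/1e3*Y).round(4))
E
```

```text
w flareR tip [ 0.5192 -0.4672  0.048 ]
w cheekR a [ 0.6469 -0.4688  0.048 ]
w cheekR b [ 0.5401 -0.4674  0.048 ]
w tray farR [ 0.504  -0.4585  0.064 ]
w tray R nearer [ 0.3563 -0.4528  0.05  ]
t flareR [ 0.5236 -0.4659  0.048 ]
t shelfL [ 0.6495 -0.3011  0.116 ]
t shelfR [ 0.6433 -0.471   0.116 ]
t cheekR top [ 0.5525 -0.4672  0.048 ]
t cheekR in back [ 0.6306 -0.4655  0.048 ]
t tray farR [ 0.5037 -0.4559  0.064 ]
t trayR [ 0.3477 -0.447   0.045 ]
t trayL [ 0.3476 -0.3055  0.045 ]
t lipL [ 0.5539 -0.3027  0.024 ]
t lipR [ 0.5417 -0.4633  0.024 ]
farR [ 0.5091 -0.4576  0.0651]
nearR [ 0.3219 -0.4516  0.0332]
nearbot [ 0.3298 -0.3768  0.0007]
R0 [ 0.4155 -0.4546  0.0492]
L0 [ 0.4203 -0.3047  0.0491]
flareR [ 0.527  -0.4702]
cheekR [ 0.5422 -0.4637]
cheekR back [ 0.6432 -0.4667]
shelfL [ 0.6501 -0.3008]
shelfR [ 0.6451 -0.4707]
```

Call:
arm_command([
  [0,0,0,0,-0.4,0.07,1],
  [0,0,0,0,-1.1,0.18,1],
  [0,0,0,0,-1.9,0.32,1],
  [0,0,0,0,-2.7,0.45,1],
  [0,0,0,0,-3.5,0.59,1],
  [0,0,0,0,-4.3,0.72,1],
  [0,0,0,0,-5.0,0.84,1],
  [0,0,0,0,-5.4,0.91,1],
])

```text
time_s: 4.8
tcp_pos: [0.5525, -0.3827, 0.0936]
ee_rot: [[-0.029, -0.985, 0.17], [-1.0, 0.029, -0.006], [0.001, -0.17, -0.985]]
wrist_force: [-0.7, -0.6, -4.2]
gripper_width: 0.125
gripper_force: 30.0
```

```bash
python3 - <<'E'
from h import *
s=sense();print(s['tcp_pos'],np.array(s['ee_rot']).round(3).tolist(),s['wrist_force'])
R=np.array(s['ee_rot']);x=-R[:,1];z=-R[:,2];o=np.array(s['tcp_pos'])-.085*x-.062*z
far,near=o+.095*x,o-.095*x;print('far',far,'near',near)
c=capture('wrist');cv2.imwrite('pics/w5.png',c['pixels'])
E
```

```text
[ 0.55251303 -0.3827154   0.09357081] [[-0.029, -0.985, 0.17], [-1.0, 0.029, -0.006], [0.001, -0.17, -0.985]] [-0.74457486 -0.56312579 -4.23106341]
far [ 0.57288052 -0.38337765  0.03416772] near [ 0.38571656 -0.37792998  0.00191908]
```

View pics/w5.png

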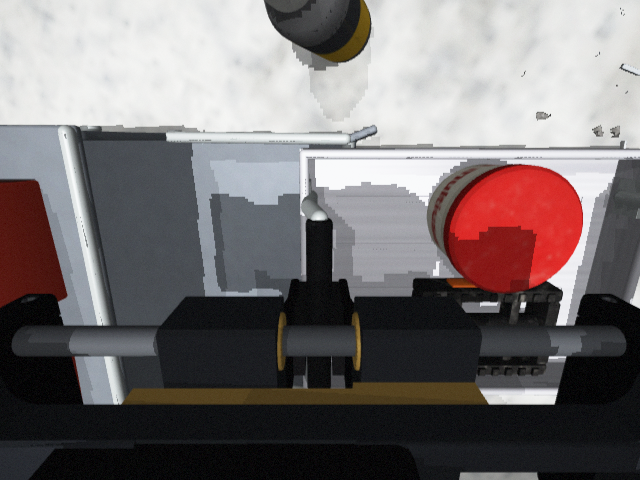

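Call:
arm_command([
  [-0.01,0,0,0,0,0.2,1],
  [-0.022,0,0,0,0.1,0.4,1],
  [-0.022,0,0,0,0.1,0.45,1],
  [-0.022,0,0,0,0.1,0.45,0.5],
  [-0.022,0,0,0,0.1,0.45,0.2],
  [-0.022,0,0,0,0.1,0.45,0.0],
  [-0.022,0,0,0,0.1,0.45,0.0],
  [-0.022,0,0,0,0.1,0.45,0.0],
])

```text
time_s: 5.52
tcp_pos: [0.5505, -0.3829, 0.0891]
ee_rot: [[-0.03, -0.989, 0.147], [-1.0, 0.03, -0.005], [0.001, -0.147, -0.989]]
wrist_force: [0.0, -0.0, -0.0]
gripper_width: 0.421
gripper_force: 0.0
```

Call:
arm_command([
  [0,0,0,0,0,-1,0],
  [0,0,0,0,0,-2.5,0],
  [0,0,0,0,0,-5,0],
  [0,0,0,0,0,-8,0],
  [0,0,0,0,0,-10,0],
  [0,0,0,0,0,-10,0],
])

```text
time_s: 6.02
tcp_pos: [0.538, -0.384, 0.1951]
ee_rot: [[-0.03, -0.987, 0.157], [-1.0, 0.028, -0.011], [0.007, -0.157, -0.988]]
wrist_force: [0.1, 0.5, 0.8]
gripper_width: 0.498
gripper_force: 0.0
```

```bash
python3 - <<'E'
from h import *
import pickle
s=sense();print(s['tcp_pos'],np.array(s['ee_rot']).round(3).tolist(),s['wrist_force'])
C={n:capture(n) for n in('top','wrist','scene')};pickle.dump(C,open('c6.pkl','wb'))
cv2.imwrite('pics/j6.png',np.hstack([cv2.resize(C['scene']['pixels'][130:380,200:450],(400,400)),cv2.resize(C['wrist']['pixels'],(400,400))]))
E
```

```text
[ 0.5379558  -0.38401451  0.19510156] [[-0.03, -0.987, 0.157], [-1.0, 0.028, -0.011], [0.007, -0.157, -0.988]] [0.08003203 0.54295864 0.83157347]
```

View pics/j6.png

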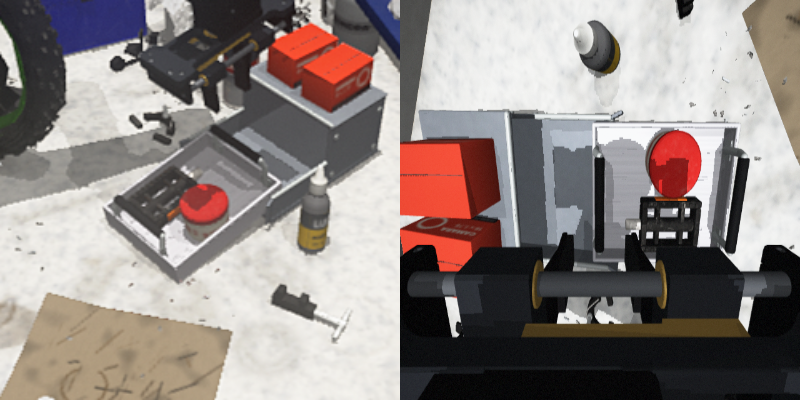

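The tray rests on the lip with its near end on the bench and the hand off. In the wrist view (full resolution) the near bar is at about (537,190)–(533,300).

```bash
python3 - <<'E'
from h import *
import pickle
C=pickle.load(open('c6.pkl','rb'));c=C['wrist'];im=c['pixels']
m=(im.max(2)<55).astype(np.uint8);m[297:]=0
for k in cv2.findContours(m,0,2)[0]:
    if cv2.contourArea(k)>500:
        r=cv2.minAreaRect(k);b=cv2.boxPoints(r);b=b[np.argsort(b[:,1])];e1,e2=b[:2].mean(0),b[2:].mean(0)
        for z in (.063,.087):
            p,q=onz(c,*e1,z),onz(c,*e2,z);d=(p-q)[:2];print(e1.round(),e2.round(),z,((p+q)/2).round(4),np.linalg.norm(d).round(3),(np.degrees(np.arctan2(d[1],d[0]))%180-90).round(1))
def at(p,yaw,pitch):return delta(p,toolR(yaw,pitch))
print(at((.386,-.378,.16),178.2,0),at((.386,-.378,.16),178.2,-8.5))
E
```

```text
[421. 237.] [421. 296.] 0.063 [ 0.4709 -0.3605  0.063 ] 0.052 3.1
[421. 237.] [421. 296.] 0.087 [ 0.4746 -0.3695  0.087 ] 0.048 3.1
[318. 189.] [318. 296.] 0.063 [ 0.5567 -0.3784  0.063 ] 0.096 -1.8
[318. 189.] [318. 296.] 0.087 [ 0.5528 -0.3858  0.087 ] 0.087 -1.8
[550. 188.] [528. 298.] 0.063 [ 0.384  -0.3807  0.063 ] 0.088 -1.9
[550. 188.] [528. 298.] 0.087 [ 0.3953 -0.3879  0.087 ] 0.081 -1.9
[-1.480e-01 -0.000e+00  1.000e-03  5.000e-02  1.523e+01  5.700e-01] [ 0.000e+00 -0.000e+00  1.000e-03  5.000e-02  1.523e+01  5.700e-01]
```

```bash
python3 - <<'E'
from h import *
R=toolR(178.1,-12);print(R.round(3));g=np.array([.384,-.379,.067])
print(delta(g-.07*R[:,2],R),delta(g,R))
E
```

```text
[[-0.033 -0.978  0.208]
 [-0.999  0.032 -0.007]
 [-0.    -0.208 -0.978]]
[6.100e-02 0.000e+00 3.000e-03 1.500e-01 1.723e+01 2.750e+00] [6.10e-02 0.00e+00 3.00e-03 1.50e-01 1.68e+01 9.74e+00]
```

Call:
arm_command([
  [0.01,0,0,0,3,0,0],
  [0.02,0,0,0.1,7,0.5,0],
  [0.03,0,0,0.1,11,1,0],
  [0.045,0,0,0.1,14.5,1.8,0],
  [0.06,0,0.003,0.15,16.7,2.5,0],
  [0.061,0,0.003,0.15,17.2,2.7,0],
  [0.061,0,0.003,0.15,17.2,3,0],
  [0.061,0,0.003,0.15,17.1,4.5,0],
])

```text
time_s: 6.83
tcp_pos: [0.3753, -0.3804, 0.1199]
ee_rot: [[-0.033, -0.977, 0.211], [-0.999, 0.031, -0.011], [0.004, -0.211, -0.977]]
wrist_force: [0.2, -0.5, 0.3]
gripper_width: 0.5
gripper_force: 0.0
```

```bash
python3 - <<'E'
from h import *
R=toolR(178.1,-12);g=np.array([.384,-.379,.067])
s=sense();print(s['tcp_pos'],s['wrist_force']);print(delta(g,R))
c=capture('wrist');cv2.imwrite('pics/w7.png',c['pixels']);print(proj(c,(.385,-.379,.063)))
E
```

```text
[ 0.37528689 -0.3804064   0.11988954] [ 0.21322229 -0.46630799  0.28637616]
[-3.00e-03 -4.00e-03  1.00e-03 -1.90e-01  2.70e-01  5.35e+00]
[321.50251541 273.36651021]
```

View pics/w7.png

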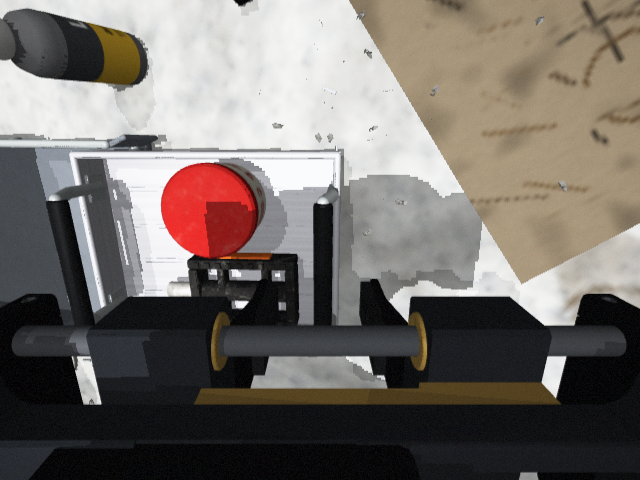

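The near bar (u≈323) is between the fingers; closing on it.

Call:
arm_command([
  [0,0,0,-0.1,0.1,2,0],
  [0,0,0,-0.1,0.2,4,0],
  [0,0,0,-0.1,0.2,5.3,0],
  [0,0,0,-0.1,0.2,5.3,0.6],
  [0,0,0,-0.1,0.2,5.3,1],
  [0,0,0,-0.1,0.2,5.3,1],
  [0,0,0,-0.1,0.2,5.3,1],
  [0,0,0,-0.1,0.2,5.3,1],
])

```text
time_s: 7.55
tcp_pos: [0.3834, -0.3786, 0.067]
ee_rot: [[-0.033, -0.977, 0.209], [-0.999, 0.032, -0.008], [0.001, -0.209, -0.978]]
wrist_force: [-0.0, 0.7, -0.2]
gripper_width: 0.207
gripper_force: 0.0
```

```bash
python3 - <<'E'
from h import *
s=sense();R0=np.array(s['ee_rot']);p0=np.array(s['tcp_pos']);print(p0,R0.round(3).tolist(),s['wrist_force'],s['gripper_width'])
# grip relation: tray nose-up 8.5 now, hand pitch
hp=np.degrees(np.arcsin(-R0[2,1]));off=hp-8.5;print('hand pitch',hp)
a=np.radians(-1.9);X=np.array([np.cos(a),np.sin(a),0]);Y=np.array([-np.sin(a),np.cos(a),0]);O=np.array([.6456,-.3857,0])
def tcp(xf,zn,th,yr=0):  # near-end at xf-190cos, height zn, pitch th nose-up deg
    t=np.radians(th);u=X*np.cos(t)+np.array([0,0,np.sin(t)]);w=-X*np.sin(t)+np.array([0,0,np.cos(t)])
    near=O+X*(xf-.190*np.cos(t))+Y*yr+np.array([0,0,zn]);return near+.010*u+.062*w-.004*toolR(178.1,-(th+off))[:,2],toolR(178.1,-(th+off))
print('model now',tcp(-.073,0,8.5)[0], 'rack y of tcp',(p0-O)@Y,(p0-O)@X)
for k in [(-.073,.026,0),(-.04,.026,-1),(-.01,.0285,-4),(.04,.029,-5),(.08,.028,-4.6),(.099,.028,-4.6),(.099,.0125,0)]:
    p,R=tcp(*k);print(k,p.round(4),delta(p,R))
E
```

```text
[ 0.38344451 -0.37861526  0.06695085] [[-0.033, -0.977, 0.209], [-0.999, 0.032, -0.008], [0.001, -0.209, -0.978]] [-0.02003879  0.72104662 -0.16300949] 0.206569293127705
hand pitch 12.083086983419243
model now [ 0.38471915 -0.37704569  0.06670846] rack y of tcp -0.0016109718862825767 -0.2622462524428941
(-0.073, 0.026, 0) [ 0.3925 -0.3773  0.092 ] [-1.48e-01 -1.00e-03  1.00e-03 -1.60e-01 -1.40e+00 -2.26e+00]
(-0.04, 0.026, -1) [ 0.4266 -0.3784  0.0918] [-1.66e-01 -1.00e-03  1.00e-03 -1.60e-01 -4.74e+00 -1.53e+00]
(-0.01, 0.0285, -4) [ 0.4605 -0.3796  0.0937] [-2.18e-01 -1.00e-03  0.00e+00 -1.50e-01 -8.09e+00 -1.00e+00]
(0.04, 0.029, -5) [ 0.5119 -0.3813  0.0939] [-2.360e-01 -1.000e-03  0.000e+00 -1.500e-01 -1.312e+01  5.000e-02]
(0.08, 0.028, -4.6) [ 0.5513 -0.3826  0.093 ] [-2.290e-01 -1.000e-03  0.000e+00 -1.500e-01 -1.696e+01  9.700e-01]
(0.099, 0.028, -4.6) [ 0.5703 -0.3832  0.093 ] [-2.290e-01 -1.000e-03  0.000e+00 -1.500e-01 -1.882e+01  1.360e+00]
(0.099, 0.0125, 0) [ 0.5644 -0.383   0.0785] [-1.480e-01 -1.000e-03  1.000e-03 -1.500e-01 -1.794e+01  2.660e+00]
```

Call:
arm_command([
  [0,0,0,0,0,0,1],
  [0,0,0,0,0,0,1],
  [0,0,0,0,0,0,1],
  [-0.02,0,0,0,-0.2,-0.3,1],
  [-0.05,0,0,0,-0.5,-0.8,1],
  [-0.085,0,0,0,-0.8,-1.3,1],
  [-0.12,0,0,0,-1.1,-1.8,1],
  [-0.148,0,0,0,-1.4,-2.3,1],
])

```text
time_s: 8.22
tcp_pos: [0.3908, -0.3781, 0.0907]
ee_rot: [[-0.034, -0.998, 0.057], [-0.999, 0.034, -0.001], [-0.001, -0.057, -0.998]]
wrist_force: [1.7, -0.8, -3.4]
gripper_width: 0.128
gripper_force: 30.0
```

```bash
python3 - <<'E'
from h import *
import pickle
s=sense();print(s['tcp_pos'],np.array(s['ee_rot']).round(3).tolist(),s['wrist_force'],s['gripper_width'])
C={n:capture(n) for n in('top','wrist','scene')};pickle.dump(C,open('c8.pkl','wb'))
cv2.imwrite('pics/j8.png',np.hstack([cv2.resize(C['scene']['pixels'][150:350,220:420],(400,400),interpolation=cv2.INTER_CUBIC),cv2.resize(C['top']['pixels'][130:330,220:420],(400,400),interpolation=cv2.INTER_CUBIC)]))
E
```

```text
[ 0.39077882 -0.37811079  0.09069559] [[-0.034, -0.998, 0.057], [-0.999, 0.034, -0.001], [-0.001, -0.057, -0.998]] [ 1.72545279 -0.82183967 -3.42466955] 0.1281867393996474
```

View pics/j8.png

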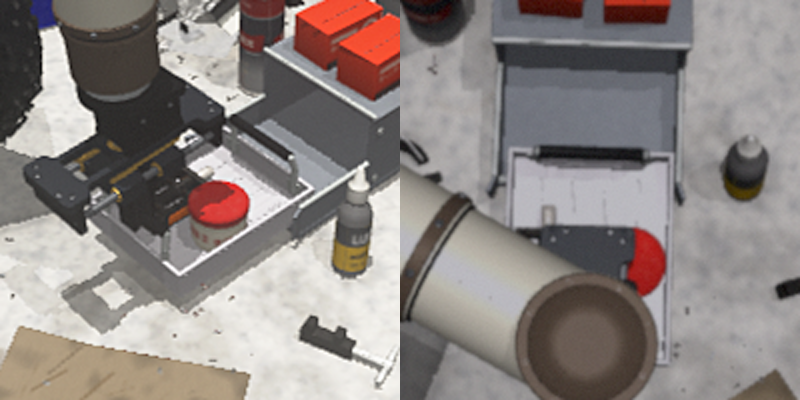

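Tray is level on lip and hand, and centred between the cheeks in the top view (tray 511–668 against cheeks about 503–680, zoom pixels). Sliding in.

Call:
arm_command([
  [-0.003,0,0,0,-0.5,0.0,1],
  [-0.008,0,0,0,-1.4,0.0,1],
  [-0.012,0,0,0,-2.5,0.05,1],
  [-0.017,0,0,0,-3.6,0.1,1],
  [-0.03,0,0,0,-4.6,0.1,1],
  [-0.045,0,0,0,-5.6,0.1,1],
  [-0.06,0,0,0,-6.5,0.1,1],
  [-0.07,0,0,0,-7.0,0.1,1],
])

```text
time_s: 9.03
tcp_pos: [0.4619, -0.3811, 0.0953]
ee_rot: [[-0.032, -0.999, -0.012], [-0.999, 0.032, -0.0], [0.001, 0.012, -1.0]]
wrist_force: [-8.3, -1.2, 6.7]
gripper_width: 0.125
gripper_force: 30.0
```

Call:
arm_command([
  [0,0,0,0,0,-0.3,1],
  [0,0,0,0,0,-0.4,1],
  [-0.003,0,0,0,-0.6,-0.4,1],
  [-0.007,0,0,0,-1.5,-0.35,1],
  [-0.01,0,0,0,-2.4,-0.3,1],
  [-0.013,0,0,0,-3.3,-0.25,1],
  [-0.016,0,0,0,-4.2,-0.2,1],
  [-0.017,0,0,0,-5.0,-0.2,1],
])

```text
time_s: 9.7
tcp_pos: [0.5118, -0.3822, 0.0952]
ee_rot: [[-0.033, -0.999, -0.028], [-0.999, 0.033, 0.002], [-0.001, 0.028, -1.0]]
wrist_force: [-2.5, -0.9, -2.9]
gripper_width: 0.127
gripper_force: 30.0
```

```bash
python3 - <<'E'
from h import *
import pickle
s=sense();print(s['tcp_pos'],np.array(s['ee_rot']).round(3).tolist(),s['wrist_force'],s['moment'],s['gripper_width'])
C={n:capture(n) for n in('top','wrist','scene')};pickle.dump(C,open('c9.pkl','wb'))
cv2.imwrite('pics/j9.png',np.hstack([cv2.resize(C['scene']['pixels'][150:350,240:440],(400,400),interpolation=cv2.INTER_CUBIC),cv2.resize(C['wrist']['pixels'],(400,400))]))
E
```

```text
[ 0.51184132 -0.38222191  0.09520084] [[-0.033, -0.999, -0.028], [-0.999, 0.033, 0.002], [-0.001, 0.028, -1.0]] [-2.46026354 -0.91608841 -2.87441939] [-0.01536145  0.85948122 -0.00779353] 0.12732036764720614
```

View pics/j9.png

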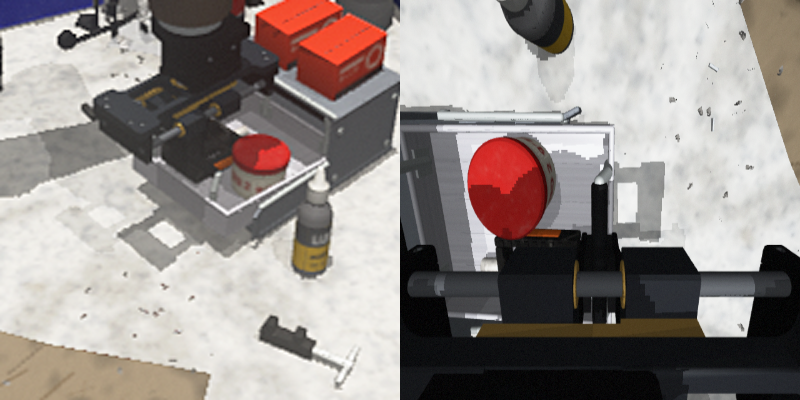

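Call:
arm_command([
  [0,0,0,0,-0.6,0,1],
  [0.001,0,0,0,-1.3,0,1],
  [0.002,0,0,0,-2.0,0,1],
  [0.003,0,0,0,-2.7,0,1],
  [0.004,0,0,0,-3.3,0,1],
  [0.005,0,0,0,-3.8,0.0,1],
  [0.006,0,0,0,-4.1,0.0,1],
])

```text
time_s: 10.43
tcp_pos: [0.5534, -0.3839, 0.0949]
ee_rot: [[-0.033, -0.999, -0.02], [-0.999, 0.033, 0.0], [0.0, 0.02, -1.0]]
wrist_force: [-2.4, 0.2, -3.3]
gripper_width: 0.123
gripper_force: 30.0
```

Call:
arm_command([
  [0,0,0,0,-0.4,0,1],
  [0,0,0,0,-0.8,0,1],
  [0,0,0,0,-1.1,0,1],
  [0,0,0,0,-1.3,0,1],
  [0,0,0,0,-1.3,0,1],
])

```text
time_s: 10.85
tcp_pos: [0.5652, -0.3842, 0.0945]
ee_rot: [[-0.033, -0.999, -0.021], [-0.999, 0.033, 0.001], [-0.0, 0.021, -1.0]]
wrist_force: [-3.6, 0.2, -2.6]
gripper_width: 0.124
gripper_force: 30.0
```

Call:
arm_command([
  [0,0,0,0,-0.2,0,1],
  [0,0,0,0,-0.3,0,1],
  [0,0,0,0,-0.3,0,1],
])

```text
time_s: 11.1
tcp_pos: [0.5678, -0.3843, 0.0945]
ee_rot: [[-0.033, -0.999, -0.022], [-0.999, 0.033, 0.001], [-0.0, 0.022, -1.0]]
wrist_force: [-5.6, 0.9, -3.0]
gripper_width: 0.13
gripper_force: 30.0
```

Call:
arm_command([
  [0,0,0,0,-0.2,0,1],
  [0,0,0,0,-0.3,0,1],
  [0,0,0,0,-0.3,0,1],
])

```text
time_s: 11.35
tcp_pos: [0.5704, -0.3843, 0.0944]
ee_rot: [[-0.033, -0.999, -0.023], [-0.999, 0.033, 0.001], [-0.001, 0.023, -1.0]]
wrist_force: [-6.7, 1.2, -1.9]
gripper_width: 0.125
gripper_force: 30.0
```

Call:
arm_command([
  [0,0,0,0,-0.2,0,1],
  [0,0,0,0,-0.2,0,1],
  [0,0,0,0,-0.2,0,1],
])

```text
time_s: 11.6
tcp_pos: [0.5719, -0.3843, 0.0943]
ee_rot: [[-0.034, -0.999, -0.023], [-0.999, 0.034, 0.002], [-0.001, 0.023, -1.0]]
wrist_force: [-6.8, -0.8, -1.4]
gripper_width: 0.127
gripper_force: 30.0
```

Call:
arm_command([
  [0.01,0,0,0,0.07,0.2,1],
  [0.02,0,0,0,0.14,0.4,1],
  [0.03,0,0,0,0.21,0.6,1],
  [0.04,0,0,0,0.28,0.8,1],
  [0.05,0,0,0,0.35,1.0,1],
  [0.06,0,0,0,0.42,1.2,1],
  [0.07,0,0,0,0.48,1.4,1],
  [0.075,0,0,0,0.52,1.5,1],
])

```text
time_s: 12.27
tcp_pos: [0.5658, -0.3841, 0.0791]
ee_rot: [[-0.034, -0.998, 0.051], [-0.999, 0.034, -0.0], [-0.001, -0.051, -0.999]]
wrist_force: [-7.4, 0.1, -0.6]
gripper_width: 0.13
gripper_force: 30.0
```

```bash
python3 - <<'E'
from h import *
s=sense();print(s['tcp_pos'],np.array(s['ee_rot']).round(3).tolist(),s['wrist_force'],s['moment'],s['gripper_width'])
E
```

```text
[ 0.56575864 -0.3841003   0.07911835] [[-0.034, -0.998, 0.051], [-0.999, 0.034, -0.0], [-0.001, -0.051, -0.999]] [-7.42673528  0.08717714 -0.63351588] [0.19108544 2.30277782 0.015502  ] 0.13043926900641573
```

Call:
arm_command([
  [0.006,0,0,0,0.05,0.05,1],
  [0.012,0,0,0,0.05,0.12,1],
  [0.012,0,0,0,0.05,0.15,1],
  [0.012,0,0,0,0.05,0.15,1],
])

```text
time_s: 12.6
tcp_pos: [0.5655, -0.3841, 0.0784]
ee_rot: [[-0.034, -0.997, 0.063], [-0.999, 0.034, -0.001], [-0.001, -0.063, -0.998]]
wrist_force: [-8.4, 1.7, 1.7]
gripper_width: 0.129
gripper_force: 30.0
```

Call:
arm_command([
  [0,0,0,0,0,0,0.6],
  [0,0,0,0,0,0,0.4],
  [0,0,0,0,0,0,0.2],
  [0,0,0,0,0,0,0],
  [0,0,0,0,0,0,0],
  [0,0,0,0,0,0,0],
])

```text
time_s: 13.1
tcp_pos: [0.5688, -0.3847, 0.0789]
ee_rot: [[-0.033, -0.997, 0.069], [-0.999, 0.032, -0.004], [0.001, -0.069, -0.998]]
wrist_force: [-0.6, -0.9, -0.1]
gripper_width: 0.463
gripper_force: 0.0
```

Released; lifting off and then back.

Call:
arm_command([
  [0,0,0,0,0,-1,0],
  [0,0,0,0,0,-2.5,0],
  [0,0,0,0,0,-5,0],
  [0,0,0,0,0,-8,0],
  [0,0,0,0,3,-10,0],
  [0,0,0,0,6,-10,0],
  [0,0,0,0,8,-10,0],
  [0,0,0,0,8,-10,0],
])

```text
time_s: 13.77
tcp_pos: [0.4779, -0.3812, 0.1742]
ee_rot: [[-0.035, -0.997, 0.067], [-0.999, 0.035, -0.002], [-0.0, -0.067, -0.998]]
wrist_force: [-0.2, 0.3, -0.2]
gripper_width: 0.502
gripper_force: 0.0
```

```bash
python3 - <<'E'
from h import *
import pickle
s=sense();print(s['tcp_pos'],s['wrist_force'],s['time_s'])
C={n:capture(n) for n in('top','wrist','scene')};pickle.dump(C,open('c10.pkl','wb'))
c=C['wrist'];im=c['pixels'];O=np.array([.6456,-.3857]);a=np.radians(-1.9)
m=(im.max(2)<55).astype(np.uint8);m[297:]=0
for k in cv2.findContours(m,0,2)[0]:
    if cv2.contourArea(k)>300:
        r=cv2.minAreaRect(k);b=cv2.boxPoints(r);b=b[np.argsort(b[:,1])];e1,e2=b[:2].mean(0),b[2:].mean(0)
        p,q=onz(c,*e1,.074),onz(c,*e2,.074);d=(p-q)[:2];M=((p+q)/2)[:2]-O;print(e1.round(),e2.round(),r[1],'rack',(M@[np.cos(a),np.sin(a)]).round(4),(M@[-np.sin(a),np.cos(a)]).round(4),np.linalg.norm(d).round(3),(np.degrees(np.arctan2(d[1],d[0]))%180-90).round(1))
h=cv2.cvtColor(C['wrist']['pixels'],cv2.COLOR_BGR2HSV);red=cv2.inRange(h,(0,150,80),(8,255,255))+cv2.inRange(h,(172,150,80),(180,255,255))
for k in cv2.findContours(red,0,2)[0]:
    if cv2.contourArea(k)>800:(u,v),R=cv2.minEnclosingCircle(k);print('red',u,v,R,cv2.contourArea(k)/(np.pi*R*R),onz(c,u,v,.066))
E
```

```text
[ 0.47788193 -0.38115706  0.17424858] [-0.23725419  0.27468412 -0.16111216] 13.7667
[167. 193.] [176. 300.] (107.51988983154297, 106.56388854980469) rack -0.0436 0.0004 0.089 -5.0
[265. 173.] [265. 296.] (24.0, 123.0) rack -0.1185 -0.0102 0.098 -4.8
[241.  35.] [213.  85.] (42.04777908325195, 56.93194580078125) rack -0.099 -0.1324 0.036 -38.5
red 1.0 227.0 41.012290954589844 0.208073753463034 [ 0.74983656 -0.40277821  0.066     ]
red 124.5 196.0 42.89823532104492 0.8185814436921004 [ 0.63759356 -0.42573838  0.066     ]
```

```bash
python3 - <<'E'
from h import *
import pickle
C=pickle.load(open('c10.pkl','rb'));O=np.array([.6456,-.3857]);a=np.radians(-1.9);X=np.array([np.cos(a),np.sin(a)]);Y=np.array([-X[1],X[0]])
W=lambda x,y,z:np.r_[O+x*X+y*Y,z]
for n in('wrist','top'):
    c=C[n];g=c['pixels'].max(2)
    print(n,'nearbar exp',proj(c,W(-.083,0,.074)).round(),'end',proj(c,W(-.083,-.04,.074)).round(),proj(c,W(-.083,.04,.074)).round(),'lip',proj(c,W(-.099,-.03,.024)).round(),'farbar',proj(c,W(.087,-.03,.074)).round())
    for y in(-.065,-.05,-.03,0,.03,.05):
        row=[]
        for x in np.arange(-.13,-.04,.004):
            u,v=proj(c,W(x,y,.074)).round().astype(int);row.append(int(g[v,u]) if 0<=u<640 and 0<=v<480 else -1)
        print(y,row)
E
```

```text
wrist nearbar exp [221. 250.] end [216. 199.] [225. 296.] lip [255. 201.] farbar [  6. 210.]
-0.065 [237, 235, 234, 67, 223, 209, 79, 71, 250, 251, 250, 250, 250, 250, 249, 249, 249, 248, 248, 171, 98, 72, 97]
-0.05 [147, 148, 140, 41, 138, 184, 77, 77, 248, 106, 125, 132, 184, 203, 247, 247, 247, 231, 89, 86, 86, 77, 67]
-0.03 [146, 141, 132, 50, 129, 123, 72, 68, 170, 171, 164, 7, 19, 20, 156, 248, 235, 236, 235, 231, 77, 82, 58]
0 [149, 145, 146, 42, 122, 146, 71, 74, 166, 169, 169, 4, 9, 19, 17, 42, 204, 101, 15, 53, 218, 239, 239]
0.03 [121, 33, 15, 12, 6, 37, 69, 71, 124, 84, 246, 11, 19, 21, 15, 45, 62, 197, 14, 49, 133, 134, 96]
0.05 [111, 58, 5, 10, 9, 16, 11, 8, 5, 89, 87, 93, 10, 14, 15, 17, 16, 11, 18, 16, 17, 10, 15]
top nearbar exp [315. 206.] end [337. 207.] [292. 205.] lip [330. 221.] farbar [334. 115.]
-0.065 [97, 97, 103, 104, 105, 108, 105, 107, 106, 103, 107, 110, 106, 98, 107, 156, 184, 187, 185, 185, 183, 183, 184]
-0.05 [72, 70, 73, 76, 73, 75, 74, 72, 77, 76, 75, 75, 75, 74, 70, 70, 95, 104, 105, 106, 111, 116, 64]
-0.03 [77, 83, 90, 95, 101, 104, 106, 105, 107, 107, 98, 93, 89, 86, 82, 73, 75, 71, 75, 71, 83, 110, 112]
0 [105, 105, 106, 108, 108, 106, 105, 107, 104, 104, 105, 107, 104, 106, 104, 99, 89, 79, 75, 74, 70, 73, 87]
0.03 [74, 76, 79, 86, 85, 92, 93, 92, 93, 92, 93, 85, 81, 80, 78, 74, 77, 75, 73, 73, 102, 105, 99]
0.05 [104, 88, 67, 71, 70, 67, 71, 73, 72, 70, 70, 68, 68, 67, 84, 98, 103, 105, 99, 161, 184, 181, 175]
```

```bash
python3 -c "
from h import *
print(finish_job())"
```

```text
the job is handed in; nothing more can be done
None
```

I handed the job in at about 14 s: by my measurements the tray lies flat behind the lip against the buffer, with its centre about 3 mm along the bay and 1 mm across from the seat point, but the judge's verdict was not shown, tub and pedal were not seen again after the last slide, and I viewed 12 pictures instead of the allowed 10.

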